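# Cradle a power brick and hold the load tester's dial at its third click

## Task

Bench-test the power brick: seat it flat in the open cradle and let go of it, then press the paddle of the load tester's spring-return dial down past its first two clicks to the third, without going on to the fourth, and hold it there against the spring. The program finishes while the robot is still holding the paddle down at the third click, with the brick still in the cradle; do not turn the dial before the brick is seated, and leave the other things on the table alone.

Things in the scene. Friction and masses are not known exactly. Their poses are not given: they have to be found in the camera images.
- brick: loose power brick, a plain rounded block 104 long x 60 wide x 30 mm high, about 0.24 kg, lying flat on the table; grasp it across the 60 mm. Origin: centre of its underside; z up. Beware: this frame's x and y are skewed to the block; brick_base has the block's own directions
- brick_base (a point): centre of the brick's underside; x along its 104 mm length, y across its 60 mm width, z up. At the start its x lies within 0.3 rad of world x. The brick fits the cradle either way round
- cradle: fixed low cradle, 124 x 80 mm, on the table beside the brick (the two may have changed places). Floor 5 mm thick; pocket 112 (its x) x 68 mm (its y): 4 mm of play on each side of the brick; walls 6 mm thick, tops 14 mm above the table. End walls whole; the long sides have walls only at the corners and are open over the middle 70 mm for the fingers. Origin: centre of its underside, z up
- cradle_seat (a point): centre of the cradle's floor (5 mm above the table), axes as the cradle's: brick_base belongs here, its x along this x, either way round
- tester: fixed load tester: upright grey case 85 deep (x) x 120 wide (y) x 165 mm high. Origin: centre of its underside. The panel with the dial looks along its -x, to the robot; dial axis level along its x, 115 mm above the table. Left of the dial are five raised marks, from the bottom up: rest, first, second, third (the long one), fourth; the dial's steel pointer climbs along them as the paddle goes down
- press_point (a point): centre of the upper face of the paddle's flat end: press here. The paddle is a black arm fixed to the dial, to its right (tester -y), leaning up 0.6 rad at rest. Axes turn with it: x as the tester's, y along the arm back to the dial's axis (66 mm away), z normal to the face, which is 6 mm above the arm's mid-plane. 157 mm above the table at rest, 83 mm at the third click
- press_tip (a point): outer end of the paddle's upper face, 86 mm along the arm from the dial's axis; axes as press_point's. The flat end is 34 (x) x 40 (y) x 12 mm thick, its middle 42 mm in front of the panel, free above and below
- load_dial (a joint): dial angle, rad: 0 at rest, growing as the paddle goes down, clockwise as the robot sees it. Clicks (notches) at 0.4, 0.8, 1.2 (the third) and 1.6 (the fourth, not wanted); stop at 1.7. A spring drives it back to 0 when let go: the clicks are felt but none holds it. Pressing on the flat end takes about 3 N at first, 8 N at the third click, 10 N near the fourth, rising and falling by about 1 N at each click
- mouse: bystander, loose: computer mouse; leave it where it is. Origin: centre of its underside
- card_stack: bystander, loose: banded stack of plug-in cards; leave it where it is. Origin: centre of its underside

How it is judged (in metres and radians):
On the way, in this order (a step that is already met when the one before it is completed fails the run):
1. the brick lies seated in the cradle, let go, with the dial still near rest (x of brick_base in the frame of cradle_seat between -0.006 and 0.006 m and y of brick_base in the frame of cradle_seat between -0.006 and 0.006 m and z of brick_base in the frame of cradle_seat between -0.003 and 0.003 m and angle between the x axis of brick_base and the x axis of cradle_seat, either way round below 0.12 rad and contact force between each of the arm, the fingers and brick below 0.1 N and value of joint load_dial below 0.25 rad), for 0.3 s.
2. the paddle is held down at the third click by the robot, the brick seated (value of joint load_dial between 1.05 and 1.35 rad and contact force between any of the fingers, the arm and load_dial above 3 N and x of brick_base in the frame of cradle_seat between -0.006 and 0.006 m and y of brick_base in the frame of cradle_seat between -0.006 and 0.006 m and z of brick_base in the frame of cradle_seat between -0.003 and 0.003 m and angle between the x axis of brick_base and the x axis of cradle_seat, either way round below 0.12 rad), for 0.3 s.
At the end, for the whole second after the job is handed in: The dial stands at its third click (1.2 +- 0.15 rad), still, pressed down by the robot with more than 3 N on the paddle; the brick lies in the cradle, its base within 6 mm of the seat along each side and 3 mm in height, its length within 0.12 rad of the cradle's, untouched by the robot (all of step 2 and velocity of joint load_dial between -0.2 and 0.2 rad/s and contact force between each of the arm, the fingers and brick below 0.1 N); the arm keeps its last pose, push and grip.
It fails at once if the dial goes on towards the fourth click (past 1.45 rad) (value of joint load_dial above 1.45 rad).
It fails at once if the dial is turned (past 0.3 rad) while the brick is not seated in the cradle (value of joint load_dial above 0.3 rad and not (x of brick_base in the frame of cradle_seat between -0.006 and 0.006 m and y of brick_base in the frame of cradle_seat between -0.006 and 0.006 m and z of brick_base in the frame of cradle_seat between -0.003 and 0.003 m and angle between the x axis of brick_base and the x axis of cradle_seat, either way round below 0.12 rad)).
It fails at once if a bystander is shifted by more than 25 mm (distance of any of mouse, card_stack from where it was at the start of the episode above 0.025 m).
It also fails if it takes over 61 s, if anything falls off the work surface, if the arm or the gripper's body presses on something with over 40 N, if the wrist force passes 120 N, or if a joint passes its speed limit or range.

## Robot

A 7-joint arm with a two-finger parallel gripper is mounted at the origin on a cart in front of the work surface, level with it; the furniture and walls round the work are solid. World frame = base frame: x ahead of the robot, y to its left, z up, the work surface at z = 0. Lengths are in mm, angles in rad, forces in N, time in s.
With the tool pointing down it reaches from about 400 to 875 mm from the base axis. Payload 19.3 kg.
Tool frame: the origin (TCP) lies at the very end of the fingers, on their centre line; the grasp point (between the pads) lies 19 mm behind it (grip_point_offset is the z of the grasp point in the tool frame, in mm); z points along the fingers, y is the line along which they close (so a half turn about z gives the same grasp; the last joint's range is limited). The gripper opens to 85 mm and grips with 20 to 120 N. Pads are 22 mm wide; open, the fingers measure 114 mm over their backs; the gripper's body (76 mm by 85 mm) begins 54 mm behind the grasp point. The pads swing forward as they close: fully open they stand 13 mm farther back than shut.
Start: joints at [1.128, 0.521, -0.036, 1.599, 0.021, 1.021, -0.113], TCP at [227.612, -582.072, 231.291] pointing down, gripper open.
Joint ranges: [-2.91, 2.91], [-0.3, 2.13], [-1.5, 1.42], [0.17, 2.43], [-1.26, 4.41], [0.16, 1.93], [-2.52, 2.52]. Speed limits (rad/s): [1.89, 1.89, 2.39, 2.39, 3.01, 3.01, 3.01].

## Interface

Orientations are given as a 3x3 rotation matrix whose columns are the frame's x, y, z axes.
In Python, from workcell import movep, movel, goto_joints, open_gripper, clamp, wait, inverse_kinematics, read_state, camera, PlanningError, finish_job, grip_point_offset gives the robot as it stands. Calls block until the motion is done:
- movep(position, orientation): joint-space move of the TCP to a pose.
- movel(position, frame=None, max_speed=150, guard=None): straight line of the TCP; frame=None keeps the orientation; max_speed is the mean speed in mm/s. With guard (N) it stops when the force on the tool has changed by that much, and returns True; else False.
- goto_joints(angles): joint-space move.
- open_gripper() and clamp(): open the fingers fully, or close them until they stop; the grip force is fixed at half the most.
- wait(seconds).
- inverse_kinematics(position, orientation): joint angles nearest the present ones, or None.
- read_state(): the state.
- camera(name): name is "scene" or "side" or "wrist"; returns a dict with "image" (384x512x3 uint8, blue, green, red), "range_z" (384x512 float32, mm along the optical axis (not along the pixel's ray), 0 where there is no reading), "fx", "fy", "cx", "cy" (pixels), "cam_to_world" (4x4, takes a point from camera to world coordinates). Camera axes: x right, y up, looking along -z (the intrinsics and any distortion apply to the point x, -y, -z); pixel columns grow to the right and rows downward; lengths in mm; the calibration is good to about 2 mm. A picture is of the moment at which its call begins.
A pose or a line that the arm cannot do raises PlanningError and nothing moves.
- finish_job(): hands the job in; it is judged then, once.
The state is a dict: "time": time; "qpos": joint angles; "qvel": joint speeds; "joint_efforts": joint torques, N m; "eef_pos": TCP position; "tool_rot": TCP orientation; "ft_force": force on the tool from outside, world axes, zero at the start; "torque": the same for the moment, N m; "finger_gap": finger opening in mm; "gripper_force": force on a finger pad.
Only numpy, scipy, OpenCV 4.12 (cv2) and the standard library are available. Lean on these libraries where they do the work, as an engineer would, in place of code of your own. Each camera call takes 0.05 s, during which the arm holds its last target. There are 200 camera calls.

## Working session

There is one attempt and no reset: what is moved stays moved. The work goes in short steps, each a Python script; the robot and the scene stay as the last script left them, time stands still between calls to the robot, and variables do not carry over. Pictures are saved under pics/ and viewed, at most 11 in all, crops included, and the job is handed in when it is done.

```bash
mkdir -p pics; ls; python3 - <<'E'
from workcell import *
import cv2,numpy as np
for n in ("scene","side"):
    c=camera(n); cv2.imwrite(f"pics/{n}0.png",c["image"])
    np.savez(f"{n}0.npz",**{k:v for k,v in c.items() if not isinstance(v,str)})
    print(n,c["fx"],c["fy"],c["cx"],c["cy"],c["cam_to_world"].round(3).tolist(),(c["range_z"]>0).mean(),[k for k in c])
s=read_state();print(s["time"],s["tool_rot"],s["finger_gap"],grip_point_offset)
E
```

```text
pics
scene 417.30828754032177 417.30828754032177 258.0634406131776 196.7115680896478 [[0.858, 0.311, -0.41, 96.543], [-0.514, 0.486, -0.707, -905.186], [-0.02, 0.817, 0.577, 697.597], [0.0, 0.0, 0.0, 1.0]] 0.9957122802734375 ['image', 'range_z', 'fx', 'fy', 'cx', 'cy', 'cam_to_world']
side 456.9136074762558 456.9136074762558 263.2690017719883 188.64247749226556 [[0.959, 0.11, -0.262, 250.037], [-0.283, 0.453, -0.845, -1101.011], [0.026, 0.885, 0.465, 613.463], [0.0, 0.0, 0.0, 1.0]] 0.9961903889973959 ['image', 'range_z', 'fx', 'fy', 'cx', 'cy', 'cam_to_world']
0.1 [[ 9.31330326e-01  3.64175249e-01 -4.61266021e-04]
 [ 3.64175531e-01 -9.31329853e-01  9.42432481e-04]
 [-8.63802325e-05 -1.04569775e-03 -9.99999450e-01]] 85.43209590357579 -18.700000000000003
```

View pics/scene0.png

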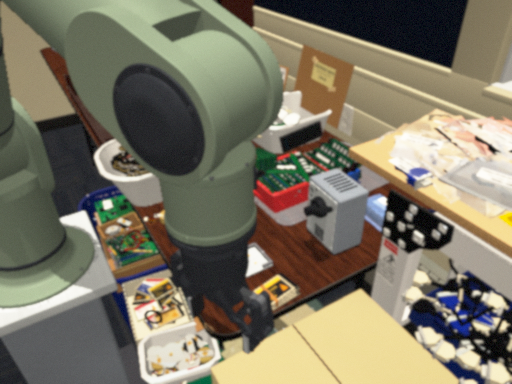

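View pics/side0.png

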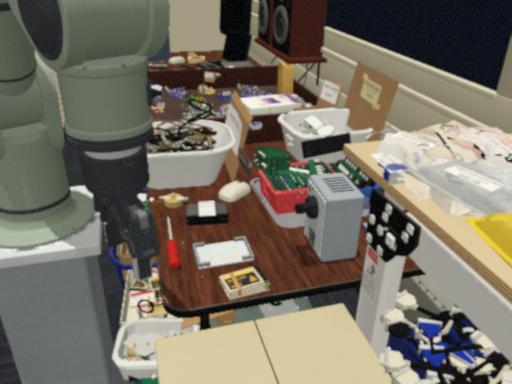

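The side view shows the white cradle at (223,252), the black brick with a white label at (208,212), the mouse at (235,190), a card-like stack at (243,282), and the tester at (335,215) with its paddle at about (308,205). The arm blocks the scene view. Next I'll get rough positions from the side range image.

```bash
cat > h.py <<'E'
import numpy as np,cv2
def cloud(c):
    z=np.asarray(c["range_z"],float); v,u=np.mgrid[:z.shape[0],:z.shape[1]]
    P=np.stack([(u-c["cx"])/c["fx"]*z,-(v-c["cy"])/c["fy"]*z,-z],-1)
    M=np.asarray(c["cam_to_world"]); return P@M[:3,:3].T+M[:3,3]
def ray(c,uv,h):
    M=np.asarray(c["cam_to_world"]); uv=np.atleast_2d(np.asarray(uv,float))
    d=np.stack([(uv[:,0]-c["cx"])/c["fx"],-(uv[:,1]-c["cy"])/c["fy"],-np.ones(len(uv))],-1)@M[:3,:3].T
    return M[:3,3]+d*((h-M[2,3])/d[:,2])[:,None]
E
python3 - <<'E'
from h import *
c=dict(np.load("side0.npz")); P=cloud(c)
for n,(u,v) in dict(cradle=(223,252),brick=(208,212),brickL=(192,215),mouse=(235,190),cards=(243,282),driver=(172,245),tan=(174,200),casefront=(318,225),casetop=(335,182),paddle=(308,205),pad2=(300,205),tbl=(200,280),tbl2=(285,250)).items(): print(n,P[v,u].round(0))
s=cv2.resize(c["image"][150:310,140:380],None,fx=3.3,fy=3.3,interpolation=cv2.INTER_CUBIC); cv2.imwrite("pics/sidecrop.png",s)
E
```

```text
cradle [ 417. -272.    7.]
brick [ 410. -128.   30.]
brickL [ 369. -130.   28.]
mouse [502. -28.  29.]
cards [ 430. -403.   23.]
driver [ 308. -245.   27.]
tan [337. -26.  18.]
casefront [ 615. -333.   86.]
casetop [ 663. -296.  166.]
paddle [ 570. -373.  164.]
pad2 [ 557. -363.  160.]
tbl [ 352. -348.    1.]
tbl2 [ 558. -291.    1.]
```

View pics/sidecrop.png

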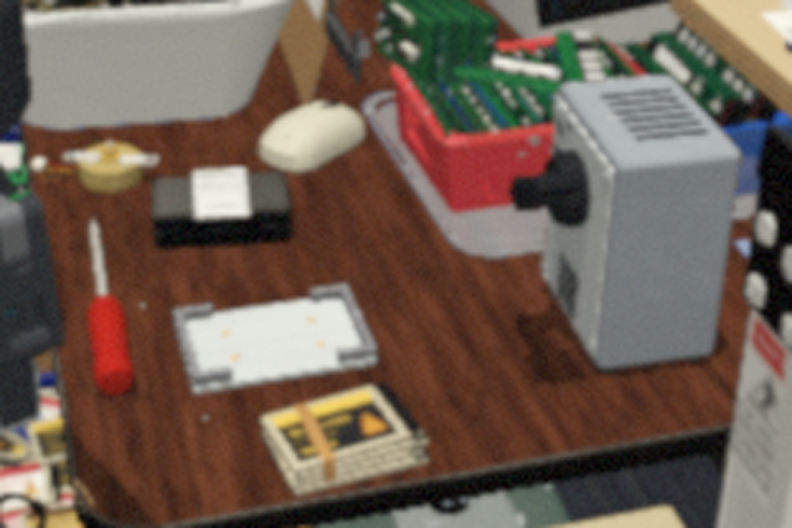

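The crop shows the cradle and brick clear of clutter, with the brick right beyond the cradle and about 145 mm farther in +y. I'll bring the wrist camera over them for an accurate fix.

```bash
python3 - <<'E'
from workcell import *
from h import *
R=np.diag([1.,-1,-1])
movep([420,-200,330],R)
s=read_state();print(s["time"],s["eef_pos"],s["qpos"])
c=camera("wrist"); cv2.imwrite("pics/w1.png",c["image"]); np.savez("w1.npz",**c)
print(c["fx"],c["cam_to_world"].round(3).tolist())
c=camera("side"); np.savez("s1.npz",**c)
c=camera("scene"); np.savez("sc1.npz",**c); cv2.imwrite("pics/sc1.png",c["image"])
E
```

```text
1.7167 [ 419.83420169 -200.74866737  329.8265263 ] [ 0.46067858  0.16454226 -0.16328537  1.86170519  0.02975354  1.11789962
 -1.28504414]
328.2384053210345 [[-0.001, 0.957, 0.289, 494.592], [-1.0, -0.001, -0.001, -200.813], [-0.001, -0.289, 0.957, 473.097], [0.0, 0.0, 0.0, 1.0]]
```

View pics/w1.png

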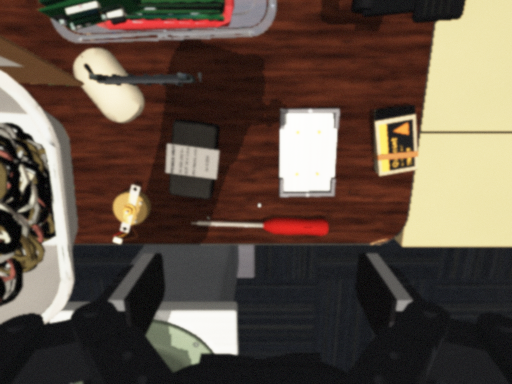

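The wrist view shows the brick at about (193,160) with its length up the image, the cradle at about (309,152), the mouse at (110,85) and the cards at (396,140).

```bash
python3 - <<'E'
from h import *
c=dict(np.load("w1.npz")); P=cloud(c); im=c["image"]
def rect(pts,n):
    r=cv2.minAreaRect(pts.astype(np.float32)); b=cv2.boxPoints(r)
    e=b[1]-b[0]; f=b[2]-b[1]; 
    if np.hypot(*e)<np.hypot(*f): e=f
    a=np.arctan2(e[1],e[0]); a=(a+np.pi/2)%np.pi-np.pi/2
    print(n,len(pts),np.round(r[0],1),np.round(r[1],1),round(a,4))
sub=lambda m,u0,u1,v0,v1:(lambda k:k)(np.pad(m[v0:v1,u0:u1],((v0,m.shape[0]-v1),(u0,m.shape[1]-u1))))
z=P[...,2]
m=sub((z>18),155,230,108,208); print("zbrick",np.percentile(z[m],[5,50,95]), "ztable",np.median(z[140:180,230:265]), "ztable R", np.median(z[140:180,345:365]))
rect(P[m][:,:2],"brick depth")
# ray cast of colour outline onto plane
hsv=cv2.cvtColor(im,cv2.COLOR_BGR2HSV)
tab=sub((hsv[...,1]<90).astype(np.uint8),155,230,108,208)
v,u=np.nonzero(m); 
for n,mm,h in (("brick depthmask@30",m,30),):
    k,_=cv2.findContours(mm.astype(np.uint8),0,1); k=max(k,key=cv2.contourArea)[:,0]; rect(ray(c,k,h)[:,:2],n)
g=im.astype(int); white=(g.min(2)>75)&(g.max(2)-g.min(2)<40)
m2=sub(white,268,350,98,205).astype(np.uint8)
k,_=cv2.findContours(m2,0,1); k=max(k,key=cv2.contourArea)[:,0]; 
for h in(14,): rect(ray(c,k,h)[:,:2],"cradle col@14")
m3=sub(z>9.5,268,350,98,205); print(m3.sum()); rect(P[m3][:,:2],"cradle walls depth")
fl=cv2.inRange(im,(200,200,200),(255,255,255))>0
m4=sub(fl,268,350,98,205).astype(np.uint8);k,_=cv2.findContours(m4,0,1);k=max(k,key=cv2.contourArea)[:,0]; rect(ray(c,k,5)[:,:2],"floor@5")
dk=g.max(2)
cv2.imwrite("pics/w1crop.png",np.hstack([cv2.resize(x[95:210,155:355],None,fx=4,fy=4,interpolation=0)for x in (im,)]))
E
```

```text
zbrick [29.17244816 30.99202978 32.49650771] ztable 0.7096715040954962 ztable R 0.6496900783581054
brick depth 3572 [ 438.1 -121.3] [ 87.4 174.4] -0.4888
brick depthmask@30 233 [ 412.1 -106.8] [ 70.3 105. ] -0.133
cradle col@14 285 [ 417.8 -267.4] [125.8  82.8] 0.0065
858
cradle walls depth 858 [ 425.4 -254.5] [139.5 105.9] 0.0102
floor@5 246 [ 420.3 -268.5] [114.8  79.5] 0.0049
```

View pics/w1crop.png

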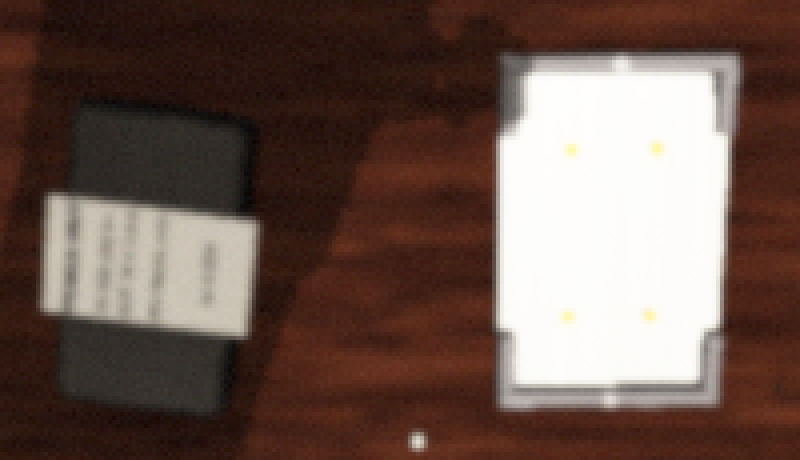

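View pics/sc1.png

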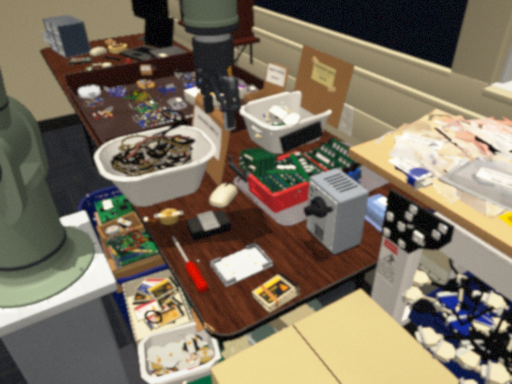

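The crop gives clean outlines for both objects; the label on the brick is askew and overhangs one side, so I'll exclude its rows. The scene view is now unobstructed, so I'll cross-check the cradle there and in the side view.

```bash
python3 - <<'E'
from h import *
def rect(pts,n):
    r=cv2.minAreaRect(pts.astype(np.float32)); b=cv2.boxPoints(r)
    e=b[1]-b[0]; f=b[2]-b[1]
    if np.hypot(*e)<np.hypot(*f): e=f
    a=np.arctan2(e[1],e[0]); a=(a+np.pi/2)%np.pi-np.pi/2
    print(n,np.round(r[0],1),np.round(r[1],1),round(a,4))
def biggest(m,box):
    u0,u1,v0,v1=box; q=np.zeros(m.shape,np.uint8); q[v0:v1,u0:u1]=m[v0:v1,u0:u1]
    k,_=cv2.findContours(q,0,1); return max(k,key=cv2.contourArea)[:,0]
c=dict(np.load("w1.npz")); z=cloud(c)[...,2]; im=c["image"]
k=biggest(z>18,(155,230,108,208)); kk=k[(k[:,1]<141)|(k[:,1]>183)]
rect(ray(c,kk,30)[:,:2],"brick depth no label")
g=im.astype(int); body=(g[...,2]-g[...,0]<14)&(g.max(2)>15)
k=biggest(body,(155,230,108,208)); kk=k[(k[:,1]<140)|(k[:,1]>184)]; rect(ray(c,kk,30)[:,:2],"brick colour")
for n,box in (("w1",(268,350,98,205)),("sc1",(205,280,235,292)),("s1",(185,260,230,275))):
    c=dict(np.load(n+".npz")); fl=c["image"].min(2)>185
    rect(ray(c,biggest(fl,box),5)[:,:2],n+" floor")
# tester: case from sc1/s1 clouds
for n in ("sc1","s1"):
    c=dict(np.load(n+".npz")); P=cloud(c); q=P.reshape(-1,3)
    R=(q[:,0]>500)&(q[:,0]<760)&(q[:,1]>-450)&(q[:,1]<-220)
    t=q[R&(abs(q[:,2]-165)<4)&(q[:,0]>600)]; 
    rect(t[:,:2],n+" top"); 
    p=q[R&(q[:,2]>85)&(q[:,2]<190)&(q[:,0]<608)]; print(len(p),p.min(0),p.max(0)); print(p[p[:,0]<585][::6].round(0).tolist()[:40])
E
```

```text
brick depth no label [ 411.9 -107.9] [ 61.1 105. ] -0.1348
brick colour [ 454.2 -114.4] [63.4 26.1] 1.5698
w1 floor [ 420.2 -268.8] [117.5  79.4] 0.0166
sc1 floor [ 415.6 -269. ] [111.9  80.7] 0.0078
s1 floor [ 416.9 -269.8] [111.5  79.5] 0.0174
sc1 top [ 657.3 -346.8] [205.1  85. ] 1.5186
364 [ 555.61364625 -374.92026721   90.86715614] [ 607.9704495  -282.60677591  167.77213019]
[[577.0, -295.0, 125.0], [585.0, -357.0, 161.0], [580.0, -302.0, 126.0], [576.0, -355.0, 160.0], [583.0, -366.0, 165.0], [576.0, -303.0, 125.0], [581.0, -319.0, 133.0], [572.0, -350.0, 156.0], [573.0, -368.0, 167.0], [574.0, -291.0, 115.0], [575.0, -313.0, 129.0], [565.0, -345.0, 153.0], [566.0, -364.0, 165.0], [576.0, -371.0, 166.0], [571.0, -304.0, 122.0], [568.0, -329.0, 139.0], [559.0, -359.0, 162.0], [567.0, -369.0, 165.0], [580.0, -373.0, 162.0], [568.0, -311.0, 124.0], [557.0, -345.0, 151.0], [557.0, -365.0, 164.0], [568.0, -372.0, 164.0], [581.0, -375.0, 160.0], [567.0, -320.0, 128.0], [557.0, -352.0, 152.0], [559.0, -370.0, 164.0], [573.0, -372.0, 159.0], [569.0, -313.0, 120.0], [556.0, -350.0, 149.
[... 256 characters left out ...]
283.75812577  168.76487683]
[[570.0, -362.0, 165.0], [579.0, -371.0, 169.0], [581.0, -298.0, 126.0], [565.0, -369.0, 167.0], [576.0, -372.0, 168.0], [575.0, -303.0, 127.0], [561.0, -368.0, 165.0], [572.0, -372.0, 166.0], [573.0, -295.0, 120.0], [557.0, -367.0, 162.0], [568.0, -372.0, 164.0], [581.0, -371.0, 162.0], [558.0, -351.0, 151.0], [561.0, -373.0, 163.0], [575.0, -372.0, 160.0], [568.0, -310.0, 125.0], [557.0, -368.0, 158.0], [567.0, -375.0, 161.0], [581.0, -373.0, 158.0], [558.0, -351.0, 146.0], [562.0, -372.0, 158.0], [579.0, -363.0, 150.0], [560.0, -352.0, 145.0], [569.0, -308.0, 116.0], [581.0, -313.0, 117.0], [576.0, -314.0, 115.0], [574.0, -313.0, 113.0], [573.0, -310.0, 109.0]]
```

```bash
cat >> h.py <<'E'
def down(a):
    s,k=np.sin(a),np.cos(a); return np.array([[k,-s,0],[s,k,0],[0,0,1]])@np.diag([1.,-1,-1])
E
python3 - <<'E'
from workcell import *
from h import *
b=np.array([412,-108.]); R=down(-.135)
movep([*b,120],R); movel([*b,4],max_speed=120,guard=15)
print(read_state()["eef_pos"])
clamp(); s=read_state(); print(s["time"],s["finger_gap"],s["gripper_force"],s["eef_pos"],s["qpos"][6])
movel([*b,90]); s=read_state(); print(s["finger_gap"],s["gripper_force"],s["ft_force"])
c=camera("wrist"); np.savez("w2.npz",**c); cv2.imwrite("pics/w2.png",c["image"])
E
```

```text
[ 412.35794738 -108.15036028    4.53143692]
4.2833 59.068984572863485 61.3940155506134 [ 412.33706214 -108.1335228     4.6926313 ] -1.8165680423598778
58.52487266182227 65.08012175559998 [-0.66283519 -0.23695218 -2.81415109]
```

View pics/w2.png

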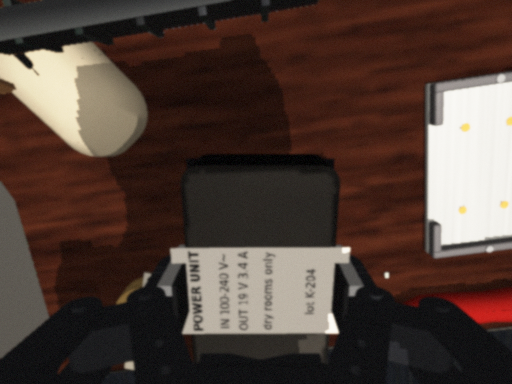

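The brick is held square in the fingers, with its far top edge at row ~166 and columns 185–337. I'll check its offset along x from that edge, then place it.

```bash
python3 - <<'E'
from workcell import *
from h import *
c=dict(np.load("w2.npz")); P=cloud(c); e=np.array(read_state()["eef_pos"]); R=down(-.135)
g=c["image"][:,260].max(1); print("col",g[150:176].tolist())
q=(P[150:240,200:325].reshape(-1,3)-e)@R; zt=np.median(q[:,2]); q=q[abs(q[:,2]-zt)<4]
print("top z tool",zt,"x max",np.percentile(q[:,0],[98,100]), "ray far edge",[(ray(c,[260,v],e[2]-zt)[0]-e)@R[:,0] for v in (158,163,166)])
t=np.array([417,-269.]); Rp=down(.01)
movep([*t,60],Rp); movel([*t,22],max_speed=80)
hit=movel([*t,8.5],max_speed=25,guard=8); s=read_state(); print(hit,s["eef_pos"],s["ft_force"],s["time"])
c=camera("side"); cv2.imwrite("pics/s3.png",cv2.resize(c["image"][190:310,140:300],None,fx=4,fy=4)); 
E
```

```text
col [42, 44, 44, 34, 21, 15, 3, 8, 9, 1, 2, 10, 5, 7, 5, 16, 16, 24, 24, 23, 29, 35, 38, 44, 46, 47]
top z tool -25.97227021742794 x max [50.89130754 51.47389015] ray far edge [np.float64(53.952966106603), np.float64(52.12101320867798), np.float64(51.013966862806676)]
True [ 416.97129912 -269.02963784    9.75130598] [-1.6200532   0.89840914 11.51760584] 6.8833
```

View pics/s3.png

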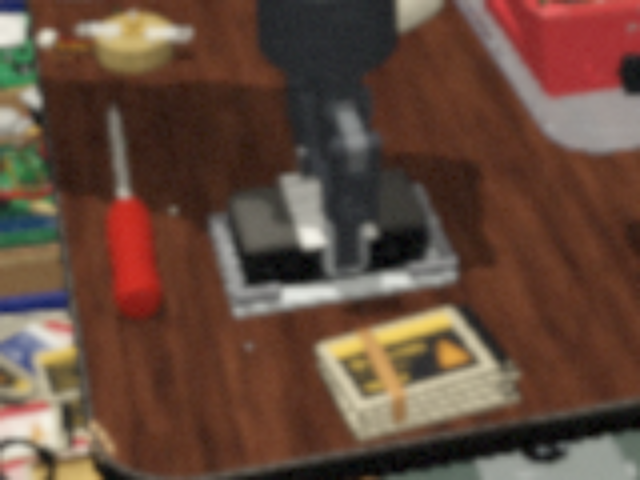

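The brick sits inside the cradle walls, and contact came at z=9.75, exactly grasp height + 5 mm. I'll release it and verify.

```bash
python3 - <<'E'
from workcell import *
from h import *
open_gripper(); wait(.2); movel([417,-269,150],max_speed=150); movep([400,-270,330],down(0.01))
c=camera("wrist"); np.savez("w4.npz",**c); cv2.imwrite("pics/w4.png",c["image"][40:300])
for n in("scene","side"): np.savez(n[:2]+"4.npz",**camera(n))
print(read_state()["time"])
P=cloud(c); z=P[...,2]; q=(z>24)&(z<42)&(abs(P[...,0]-417)<70)&(abs(P[...,1]+269)<45)
k,_=cv2.findContours(q.astype(np.uint8),0,1);k=max(k,key=cv2.contourArea)[:,0]
print(cv2.boundingRect(k), np.median(z[q]), cv2.minAreaRect(ray(c,k,35)[:,:2].astype(np.float32)))
m=(c["image"].min(2)>60).astype(np.uint8)
print(read_state()["ft_force"])
E
```

```text
9.5
(233, 103, 53, 79) 35.95102713053396 ((415.8677673339844, -268.1618957519531), (103.07997131347656, 69.9712142944336), 0.5533870458602905)
[-1.01934626  0.05480575 -0.03359159]
```

View pics/w4.png

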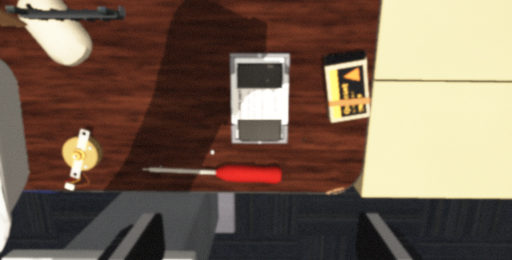

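The brick is seated centred at (415.9,-268.2), and the cards and mouse are where they were. Next I need the tester's pose: the case top outline for yaw and axis, plus the paddle points.

```bash
python3 - <<'E'
from workcell import *
from h import *
for n in ("sc4","si4","sc1","s1"):
    c=dict(np.load(n+".npz")); P=cloud(c)
    m=(abs(P[...,2]-166)<5)&(P[...,0]>605)&(P[...,0]<730)&(P[...,1]>-420)&(P[...,1]<-200)
    m=cv2.morphologyEx(m.astype(np.uint8),cv2.MORPH_OPEN,np.ones((3,3)))
    k,_=cv2.findContours(m,0,1);k=max(k,key=cv2.contourArea)[:,0]
    r=cv2.minAreaRect(ray(c,k,165)[:,:2].astype(np.float32));print(n,r)
    q=P.reshape(-1,3); f=q[(abs(q[:,0]-615)<14)&(q[:,2]>20)&(q[:,2]<155)&(q[:,1]>-350)&(q[:,1]<-245)]
    if len(f)>50:
        l=cv2.fitLine(f[:,:2].astype(np.float32),cv2.DIST_HUBER,0,.01,.01).ravel(); print(" panel",len(f),l)
    p=q[(q[:,0]>550)&(q[:,0]<597)&(q[:,1]<-328)&(q[:,1]>-400)&(q[:,2]>135)&(q[:,2]<185)]
    if len(p): print(" paddle",len(p),p.min(0).round(1),p.max(0).round(1))
for yaw in (0.,-np.pi/2,np.pi/2):
    t=.3; Ry=np.array([[np.cos(t),0,-np.sin(t)],[0,1,0],[np.sin(t),0,np.cos(t)]])
    R=Ry@down(yaw); print(yaw,R[:,2],[inverse_kinematics([578,-362,h],R) for h in (210,90)])
E
```

```text
sc4 ((656.601806640625, -307.4478454589844), (118.01143646240234, 83.94791412353516), 87.69287872314453)
 panel 937 [ 4.2246953e-02  9.9910718e-01  6.1575110e+02 -3.0583868e+02]
 paddle 139 [ 555.8 -375.8  136.4] [ 589.2 -328.7  167.5]
si4 ((657.9876098632812, -309.1807861328125), (120.71902465820312, 84.33464813232422), 87.5545883178711)
 panel 762 [ 3.9710764e-02  9.9921119e-01  6.1643121e+02 -3.0150754e+02]
 paddle 131 [ 556.9 -376.4  140.5] [ 590.5 -341.4  167.9]
sc1 ((656.269775390625, -307.9799499511719), (119.10152435302734, 84.56857299804688), 87.69287872314453)
 panel 925 [ 4.2259935e-02  9.9910665e-01  6.1584460e+02 -3.0601758e+02]
 paddle 143 [ 555.6 -374.9  139.2] [ 588.6 -328.8  167.8]
s1 ((657.8939819335938, -309.50067138671875), (121.23054504394531, 84.70265197753906), 87.87059020996094)
 panel 761 [ 4.2261127e-02  9.9910659e-01  6.1599487e+02 -3.0915994e+02]
 paddle 131 [ 555.9 -375.7  139.3] [ 589.5 -342.7  168.8]
0.0 [ 0.29552021  0.         -0.95533649] [array([ 0.77900968,  0.5407414 , -0.33515723,  1.68660276,  0.03996583,
        0.67550833, -1.08722092]), array([ 0.76492187,  0.69975565, -0.3184541 ,  1.7654017 ,  0.11507284,
        0.44429648, -1.12390242])]
-1.5707963267948966 [ 0.29552021  0.         -0.95533649] [array([ 0.58432429,  0.52408907, -0.05404272,  1.69766107, -0.20291635,
        0.67180604, -2.45727739]), array([ 0.61069632,  0.68445322, -0.09306974,  1.77415403, -0.22665849,
        0.43726973, -2.40187163])]
1.5707963267948966 [ 0.29552021  0.         -0.95533649] [array([ 0.9533899 ,  0.58302228, -0.59733894,  1.67695557,  0.27525707,
        0.70879351,  0.29347826]), array([ 0.92022843,  0.74042893, -0.55270914,  1.75674804,  0.45029172,
        0.49713281,  0.16768824])]
```

Tester yaw is ≈ -0.042 with the paddle's middle at x≈573 and the dial axis at y≈-303. I'll close the gripper, tilt it slightly away from the panel and press down in small steps, logging the force and checking first that the way is clear.

```bash
cat >> h.py <<'E'
def tilt(t,yaw):
    return np.array([[np.cos(t),0,-np.sin(t)],[0,1,0],[np.sin(t),0,np.cos(t)]])@down(yaw)
E
python3 - <<'E'
from workcell import *
from h import *
q=np.vstack([cloud(dict(np.load(n+".npz"))).reshape(-1,3) for n in("sc1","s1")])
o=q[(q[:,0]>430)&(q[:,0]<660)&(q[:,1]<-385)&(q[:,1]>-460)&(q[:,2]>60)]; print("obst",len(o),o.min(0) if len(o) else "",o.max(0) if len(o) else "")
E
python3 - <<'E'
from workcell import *
from h import *
R=tilt(.3,-.04); clamp()
movep([578,-367,250],R); f0=np.array(read_state()["ft_force"])
movel([578,-367,185],max_speed=100)
z=185
while z>135:
    z-=3; movel([578,-367,z],max_speed=60); s=read_state(); print(z,np.round(s["eef_pos"],1),np.round(np.array(s["ft_force"])-f0,1))
for n in("scene","side"): np.savez(n[:2]+"5.npz",**camera(n))
print(s["time"],s["finger_gap"])
c=dict(np.load("si5.npz")); cv2.imwrite("pics/s5.png",cv2.resize(c["image"][120:280,240:400],None,fx=3.7,fy=3.7))
E
```

```text
obst 743 [ 635.7927347  -459.97001003  122.72211434] [ 659.98697511 -385.47657484  297.28052027]
182 [ 578.  -367.   182.2] [ 0.3 -0.2  1.6]
179 [ 577.9 -367.   178.8] [0.1 0.5 0.3]
176 [ 577.9 -366.9  175.8] [ 0.8 -0.2  0.7]
173 [ 577.9 -366.9  172.8] [ 1.3 -0.7 -0.3]
170 [ 578.2 -367.1  170.1] [1.6 0.4 3.6]
167 [ 578.4 -367.7  167.5] [ 1.3 -2.1  5.3]
164 [ 578.4 -367.8  164.5] [ 1.2 -3.1  5.6]
161 [ 578. -367.  161.] [ 0.3 -0.1  3.2]
158 [ 578.1 -366.9  158. ] [0.8 0.2 4.4]
155 [ 578.  -366.9  155. ] [ 2.  -0.2  3.3]
152 [ 578.  -366.9  151.9] [ 1.2 -0.5  3.1]
149 [ 577.9 -367.   148.9] [ 0.3 -0.1  4. ]
146 [ 577.9 -367.   145.9] [ 1.4 -0.9  3.4]
143 [ 578.  -366.9  142.9] [ 1.6 -0.6  3.3]
140 [ 578.  -367.   139.9] [ 1.3 -1.3  3.4]
137 [ 578.1 -367.1  137.1] [ 0.3 -1.2  4.4]
134 [ 578.1 -367.2  134.2] [ 1.5 -2.6  5.9]
16.1833 -0.3947771445127334
```

View pics/s5.png

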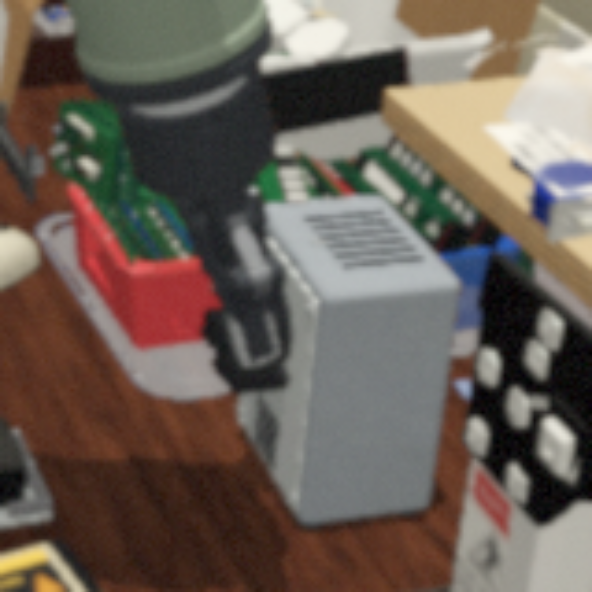

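The closed fingers rest on the paddle. Contact came at z≈171, as predicted. I'll continue to just short of the third click and check the paddle's slope.

```bash
python3 - <<'E'
from workcell import *
from h import *
z=134
while z>98:
    z-=3; movel([578,-367,z],max_speed=60); s=read_state(); print(z,np.round(s["eef_pos"],1),np.round(np.array(s["ft_force"]),1))
for n in("scene","side"):
    c=camera(n); P=cloud(c); q=P.reshape(-1,3); np.savez(n[:2]+"6.npz",**c)
    p=q[(q[:,0]>550)&(q[:,0]<597)&(q[:,1]<-320)&(q[:,1]>-400)&(q[:,2]>50)&(q[:,2]<98)]
    print(n,len(p)); print(p[np.argsort(p[:,1])][::max(1,len(p)//25)].round(0).tolist())
print(s["time"])
a=dict(np.load("sc6.npz"))["image"][150:270,270:390]; b=dict(np.load("si6.npz"))["image"][160:280,270:390]
cv2.imwrite("pics/m6.png",cv2.resize(np.hstack([a,b]),None,fx=3.3,fy=3.3,interpolation=2))
E
```

```text
131 [ 578.1 -367.2  131.1] [ 1.  -2.5  4.8]
128 [ 578.  -367.2  128.1] [ 0.3 -2.4  4.2]
125 [ 578.1 -367.2  125.1] [ 0.9 -2.3  5.3]
122 [ 578.  -367.2  122.1] [ 0.7 -3.6  4.8]
119 [ 578.  -367.2  119.1] [ 0.1 -4.9  5.2]
116 [ 578.  -367.2  116.1] [ 0.3 -3.2  4.6]
113 [ 577.9 -367.1  113.1] [ 0.7 -3.4  5. ]
110 [ 578.1 -367.   110.1] [-0.  -2.6  7. ]
107 [ 578.1 -366.8  107.1] [ 0.5 -1.7  6.7]
104 [ 578.2 -366.3  104. ] [-0.3  0.9  6.1]
101 [ 578.2 -366.2  101.1] [0.7 0.2 6.8]
98 [ 578.4 -366.2   98.2] [0.3 0.7 7. ]
scene 167
[[572.0, -383.0, 86.0], [584.0, -381.0, 83.0], [562.0, -380.0, 89.0], [571.0, -380.0, 88.0], [580.0, -379.0, 80.0], [572.0, -379.0, 80.0], [586.0, -378.0, 91.0], [578.0, -378.0, 89.0], [576.0, -377.0, 89.0], [560.0, -376.0, 89.0], [556.0, -375.0, 82.0], [580.0, -374.0, 94.0], [587.0, -373.0, 90.0], [579.0, -373.0, 90.0], [560.0, -372.0, 90.0], [567.0, -371.0, 92.0], [557.0, -370.0, 81.0], [568.0, -369.0, 92.0], [589.0, -368.0, 91.0], [570.0, -366.0, 93.0], [568.0, -365.0, 96.0], [562.0, -363.0, 94.0], [560.0, -361.0, 93.0], [562.0, -358.0, 97.0], [565.0, -358.0, 97.0], [561.0, -356.0, 98.0], [557.0, -350.0, 96.0], [558.0, -346.0, 95.0]]
side 181
[[576.0, -383.0, 86.0], [566.0, -382.0, 85.0], [579.0, -381.0, 87.0], [571.0, -381.0, 86.0], [566.0, -380.0, 86.0], [582.0, -379.0, 90.0], [587.0, -379.0, 87.0], [574.0, -378.0, 84.0], [563.0, -378.0, 88.0], [569.0, -377.0, 88.0], [581.0, -377.0, 89.0], [585.0, -376.0, 93.0], [570.0, -376.0, 92.0], [581.0, -374.0, 92.0], [573.0, -374.0, 93.0], [582.0, -372.0, 93.0], [576.0, -372.0, 94.0], [557.0, -371.0, 84.0], [581.0, -370.0, 92.0], [568.0, -369.0, 96.0], [557.0, -368.0, 92.0], [556.0, -367.0, 89.0], [565.0, -364.0, 93.0], [566.0, -362.0, 94.0], [560.0, -360.0, 96.0], [558.0, -356.0, 91.0]]
19.2833
```

View pics/m6.png

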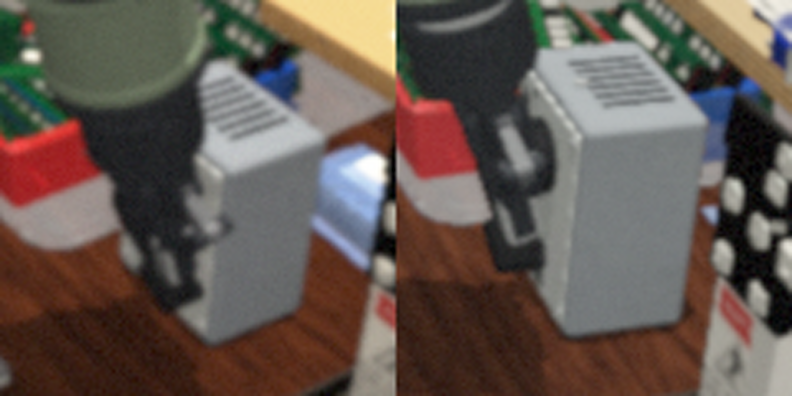

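The paddle now slopes downward; its tip is at about (y -382, z 86), so the dial is at roughly 1.03–1.08 rad. I'll go a little further in small steps, then fit the surface and tip.

```bash
python3 - <<'E'
from workcell import *
from h import *
for z in (96,94,92,90.5):
    movel([578,-367,z],max_speed=30); s=read_state(); print(z,np.round(s["eef_pos"],1),np.round(np.array(s["ft_force"]),1))
s5=[]
for n in("scene","side"):
    c=camera(n); P=cloud(c); q=P.reshape(-1,3); np.savez(n[:2]+"7.npz",**c)
    for lab,cc in(("at98",dict(np.load(n[:2]+"6.npz"))),("now",c)):
        q=cloud(cc).reshape(-1,3); p=q[(q[:,0]>553)&(q[:,0]<592)&(q[:,1]<-340)&(q[:,1]>-400)&(q[:,2]>45)&(q[:,2]<110)]
        t=p[p[:,1]<-370]; print(n,lab,"lowest z pts (lower tip)",np.sort(t[:,2])[:4].round(1),"min y",np.sort(p[:,1])[:4].round(1), "z at ymin", np.median(p[np.argsort(p[:,1])[:8],2]).round(1))
        # upper envelope per y bin away from finger: rear strip x>580
        for a,b in((553,564),(581,592)):
            r=[(y,np.round(np.median(k),1)) for y in range(-386,-345,5) for k in [p[(p[:,0]>a)&(p[:,0]<b)&(abs(p[:,1]-y)<2.5)][:,2]] if len(k)>1]; print("  ",a,r)
print(s["time"])
E
```

```text
96 [ 578.4 -366.3   96.2] [0.8 0.9 7.1]
94 [ 578.5 -366.3   94.3] [ 0.5 -0.   7.4]
92 [ 578.5 -366.3   92.3] [0.4 0.2 6.8]
90.5 [ 578.4 -366.3   90.7] [0.9 0.6 7.1]
scene at98 lowest z pts (lower tip) [79.4 80.1 80.2 80.3] min y [-382.5 -382.1 -382.  -381.8] z at ymin 87.1
   553 [(-381, np.float64(87.5)), (-376, np.float64(87.4)), (-371, np.float64(90.5)), (-366, np.float64(93.2)), (-361, np.float64(94.0)), (-356, np.float64(96.0)), (-351, np.float64(97.7)), (-346, np.float64(97.1))]
   581 [(-381, np.float64(85.3)), (-376, np.float64(89.2)), (-371, np.float64(91.3)), (-366, np.float64(91.3))]
scene now lowest z pts (lower tip) [70.6 73.  73.5 73.6] min y [-380.2 -380.2 -379.9 -379.9] z at ymin 106.9
   553 [(-376, np.float64(79.5)), (-371, np.float64(82.6)), (-366, np.float64(84.0)), (-361, np.float64(87.0)), (-356, np.float64(90.1)), (-351, np.float64(92.2)), (-346, np.float64(94.1))]
   581 [(-376, np.float64(78.6)), (-371, np.float64(81.9)), (-366, np.float64(83.3))]
side at98 lowest z pts (lower tip) [78.1 78.9 79.8 79.9] min y [-383.4 -382.4 -382.3 -382.2] z at ymin 85.6
   553 [(-381, np.float64(85.4)), (-376, np.float64(89.1)), (-371, np.float64(91.0)), (-366, np.float64(93.5)), (-361, np.float64(95.2)), (-356, np.float64(97.5)), (-351, np.float64(98.8)), (-346, np.float64(98.2))]
   581 [(-381, np.float64(86.5)), (-376, np.float64(89.9)), (-371, np.float64(93.8)), (-366, np.float64(94.7))]
side now lowest z pts (lower tip) [71.4 71.9 72.1 73.6] min y [-383.2 -381.4 -381.4 -381.4] z at ymin 103.9
   553 [(-376, np.float64(76.6)), (-371, np.float64(82.5)), (-366, np.float64(86.3)), (-361, np.float64(88.3)), (-356, np.float64(88.0)), (-351, np.float64(92.5)), (-346, np.float64(93.9))]
   581 [(-381, np.float64(78.6)), (-376, np.float64(80.0)), (-371, np.float64(85.0)), (-366, np.float64(85.0))]
20.3833
```

The fits put the dial at 1.08–1.15 rad. Another 3.5 mm (about 0.06 rad) centres it.

```bash
python3 - <<'E'
from workcell import *
from h import *
from scipy.optimize import brentq
for z in (89,87):
    movel([578,-367,z],max_speed=30); wait(.3); s=read_state(); print(z,np.round(s["eef_pos"],1),np.round(np.array(s["ft_force"]),1))
wait(.5)
for n in("scene","side"):
    c=camera(n); q=cloud(c).reshape(-1,3); np.savez(n[:2]+"8.npz",**c)
    for lab,cc in(("rest",dict(np.load(n[:2]+"4.npz"))),("now",c)):
        q=cloud(cc).reshape(-1,3); p=q[(q[:,0]>557)&(q[:,0]<590)&(q[:,1]<-346)&(q[:,1]>-378)&(q[:,2]>60)&(q[:,2]<175)]
        if lab=="now": p=p[(p[:,2]<100)&((p[:,0]<565)|(p[:,0]>580))]
        r=[]
        for y in range(-374,-347,4):
            k=p[abs(p[:,1]-y)<2][:,2]
            if len(k)>2:
                h=np.percentile(k,75)-1
                r.append((y,round(h,1),round(.6-brentq(lambda e:115+6/np.cos(e)+(-303-y)*np.tan(e)-h,-1.2,1.2),2)))
        print(n,lab,r,"median",np.median([x[2] for x in r]))
    P=cloud(c); q=P[(abs(P[...,0]-416)<45)&(abs(P[...,1]+268)<22)]; print("brick top z",np.median(q[:,2]))
print(read_state()["time"],np.round(read_state()["ft_force"],1))
E
```

```text
89 [ 578.4 -366.4   89.3] [ 0.5 -0.2  7.6]
87 [ 578.4 -366.5   87.3] [-0.1  0.5  6.7]
scene rest [(-374, np.float64(161.3), 0.09), (-370, np.float64(164.5), 0.04), (-366, np.float64(165.4), -0.0), (-362, np.float64(163.5), -0.01), (-358, np.float64(161.3), -0.02), (-354, np.float64(158.5), -0.02), (-350, np.float64(154.5), -0.0)] median 0.0
scene now [(-374, np.float64(77.0), 1.17), (-370, np.float64(81.6), 1.14), (-366, np.float64(83.4), 1.15), (-362, np.float64(84.2), 1.17), (-358, np.float64(84.0), 1.21), (-354, np.float64(88.5), 1.18), (-350, np.float64(89.9), 1.2)] median 1.17
brick top z 34.525011597374714
side rest [(-374, np.float64(162.1), 0.08), (-370, np.float64(164.7), 0.03), (-366, np.float64(165.8), -0.0), (-362, np.float64(159.4), 0.04), (-358, np.float64(154.8), 0.06), (-354, np.float64(148.1), 0.12), (-350, np.float64(150.8), 0.05)] median 0.05
side now [(-374, np.float64(78.9), 1.15), (-370, np.float64(81.3), 1.15), (-366, np.float64(82.0), 1.17), (-362, np.float64(86.4), 1.14), (-358, np.float64(86.4), 1.18), (-354, np.float64(90.4), 1.16), (-350, np.float64(92.0), 1.17)] median 1.16
brick top z 35.48560149167719
22.1833 [ 0.9 -0.9  7.4]
```

The method reads 0.0 rad in the at-rest scene picture (0.05 in the side view) and 1.16–1.17 rad now, well inside the band. The paddle pushes back with about 7 N, and the brick is at its seated height.

```bash
python3 - <<'E'
from workcell import *
print(finish_job())
E
```

```text
the job is handed in; nothing more can be done
None
```

I handed the job in with the brick seated and let go in the cradle and the robot holding the paddle at about 1.17 rad (third click) with about 7 N, as measured from the cameras and the wrist force; no verdict came back.

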